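# Click the lamp's filter changer to the third notch

## Robot

A 6-joint arm with a two-finger parallel gripper is mounted at the origin on a cart in front of the work surface, level with it; the furniture and walls round the work are solid. World frame = base frame: x ahead of the robot, y to its left, z up, the work surface at z = 0. Lengths are in mm, angles in rad, forces in N, time in s.
With the tool pointing down it reaches from about 225 to 725 mm from the base axis. Payload 3.1 kg.
Tool frame: the origin (TCP) lies midway between the tips of the shut fingers; the grasp point (between the pads) lies 19 mm behind it (env.grip_point_offset is the distance from the TCP to the grasp point, in mm); z points along the fingers, y is the line along which they close (so a half turn about z gives the same grasp; the last joint's range is limited). The gripper opens to 85 mm and grips with 20 to 120 N. Pads are 22 mm wide; open, the fingers measure 114 mm over their backs; the gripper's body (76 mm by 85 mm) begins 54 mm behind the grasp point. The pads swing forward as they close: fully open they stand 13 mm farther back than shut.
Start: joints at [-1.318, 0.048, 0.099, 1.622, 0, 1.443], TCP at [195.108, -487.391, 231.312] pointing down, gripper open.
Joint ranges: [-2.91, 2.91], [-0.99, 1.94], [-1.21, 1.42], [-2.12, 2.29], [-1.49, 1.47], [-3.14, 3.14]. Speed limits (rad/s): [2.79, 2.79, 3.14, 3.14, 3.14, 3.14].

## Interface

Orientations are given as a unit quaternion [x, y, z, w].
In Python, from rig import env gives the robot as it stands. The module is installed in compiled form; this text tells all that it offers.
- The arm moves only by the tool step_arm, never from a script. Its argument "motion" is text: rows parted by semicolons, each of 7 numbers parted by spaces: the shift along the world's x, y, z in mm, then the turn, a rotation vector about the world's x, y, z in rad, then the opening, from 0 (shut) to 1 (fully open). A call has exactly 5 rows; each row shifts and turns the commanded pose from where the row before left it; what a row does not reach is not made up. A row lasts 1/12 s, in which the tool goes at most 41.7 mm and 7.16 degrees, less where a joint would pass 70% of its speed; a pose out of reach is approached as far as the arm can. A call is refused whole if a number of a shift passes 41.7 or a number of a turn 0.125, either way. A call with a gripper value outside its range is refused whole. The fingers move at their own pace and stop on an object; the grip force is fixed at half the most. Time passes only in rows, so rows that do not move let the fingers close, or fill a call up. It gives the time, the measured TCP pose, the force, the opening and the grip force at its end, in the units of the state.
- env.read_state(): the state, without advancing time (a new reading comes with each control period).
- env.capture(name): name is "side" or "top"; returns (picture, depth): 384x512x3 uint8, blue, green, red; 384x512 float32, mm along the optical axis (not along the pixel's ray), 0 where there is no reading.
- env.camera_info(name): a dict with "mtx" (3x3 intrinsics, pixels), "cam_to_world" (4x4, takes a point from camera to world coordinates). Camera axes: x right, y up, looking along -z (the intrinsics and any distortion apply to the point x, -y, -z); pixel columns grow to the right and rows downward; lengths in mm; the calibration is good to about 2 mm. A picture is of the moment at which its call begins. camera_info takes no time and is no camera call.
- env.sign_off(): hands the job in; it is judged then, once.
The state is a dict: "t": time; "joints": joint angles; "qvel": joint speeds; "tau": joint torques, N m; "tcp_pos": TCP position; "ee_rot": TCP orientation; "contact_force": force on the tool from outside, world axes, zero at the start; "moment": the same for the moment, N m; "grip_width": finger opening in mm; "grasp_force": force on a finger pad.
Only numpy, scipy, OpenCV 4.12 (cv2) and the standard library are available. Lean on these libraries where they do the work, as an engineer would, in place of code of your own. Each camera call takes 0.05 s, during which the arm holds its last target. There are 200 camera calls.

## Task

Push the red lever of the filter changer gently along its slot, out of its free run and through the clicks, and leave it settled in the third click without ever running past it. Then press the green lamp button fully down and let it come back up. Only touch and push with the fingers: do not pinch the lever, and leave the loose things around alone.

Things in the scene. Friction and masses are not known exactly. Their poses are not given: they have to be found in the camera images.
- filter_changer: Filter changer of an inspection lamp, fixed to the bench: dark flat housing 84 mm (its x) by 236 mm (its y), rails 26 mm high. An aluminium slide with five coloured filters runs in it along the housing's +y. Origin: centre of the underside; y along the slide, x across, z up. Five white ticks on the rail at x = -39 mm mark the lever's place at each click.
- lamp_head_top (a point): Top of the small finned lamp head over the filters, 55 mm above the bench; the head fills housing x = +10 to +51 mm, y = -16 to +16 mm. Keep clear of it.
- lever_top (a point): Centre of the top of the red lever, an upright fin 22 mm (housing x) by 12 mm (housing y, along the slide), rising from the slide at 24 mm to 54 mm above the bench. It runs along the housing line x = -22 mm, from y = -46 mm (joint 0) to y = +46 mm. Axes as the housing's.
- lever (a joint): Lever travel along housing +y, m, 0 to 0.092. It starts in the free run (0 to 0.015, no click). Then five sprung notches (clicks), settled at 0.0315, 0.0465, 0.0615 (third), 0.0765, 0.0915, ridges before them at 0.024, 0.039, 0.054, 0.069, 0.084. About 4 to 6 N pushes it out of a notch; once over a ridge it jumps by itself into the next notch and stays.
- lamp_button_top (a point): Centre of the top of the green round lamp push button, 28 mm across, in a black housing on a grey box (90 x 75 mm, 40 mm high) fixed to the bench; pressed straight down.
- lamp_button (a joint): Press depth of the lamp button in m: 0 released, 0.006 fully down (about 5 N); it springs back.
- beaker: Bystander, leave alone: clear measuring beaker with blue marks, 49 mm across, 88 mm tall; loose. Origin: centre of the underside.
- tape_roll: Bystander, leave alone: roll of blue tape lying flat, 100 mm across, 19 mm high; loose. Origin: centre of the underside.
- spare_collar: Bystander, leave alone: grey ring collar, 58 mm across, 14 mm high; loose. Origin: centre of the underside.
- blue_marker: Bystander, leave alone: white felt marker with blue cap, 12 x 134 x 12 mm, lying along its y axis; loose. Origin: centre of the underside.
- red_marker: Bystander, leave alone: white felt marker with red cap, 12 x 134 x 12 mm, lying along its y axis; loose. Origin: centre of the underside.
- petri_1: Bystander, leave alone: clear petri dish, 55 mm across, 12 mm high; loose. Origin: centre of the underside.

How it is judged:
By the outcome, as a careful person would: the job done as asked, in the order asked, and still so for the second after the job is handed in, with the robot touching nothing.
It also fails if it takes over 61 s, if anything falls off the work surface, if the arm or the gripper's body presses on something with over 40 N, if the wrist force passes 120 N, or if a joint passes its speed limit or range.

## Working session

There is one attempt and no reset: what is moved stays moved. The work goes in short steps, Python scripts to look and compute and a tool call to move; the robot and the scene stay as the last step left them, time stands still between calls to the robot, and variables do not carry over. Pictures are saved under pics/ and viewed, at most 10 in all, crops included, and the job is handed in when it is done.

Besides the shell and the picture viewer there is one more tool, called after "Emit:" as name(argument=value, ...), one argument or row to a line, values as JSON. step_arm: Moves the arm, as the interface text tells. Its arguments: {"type":"object","properties":{"motion":{"type":"string"}},"required":["motion"]}

```bash
mkdir -p pics; cat > h.py <<'E'
import numpy as np, cv2
from rig import env
def ray(name,u,v):
    c=env.camera_info(name); K=np.array(c["mtx"]);T=np.array(c["cam_to_world"])
    d=np.array([(u-K[0,2])/K[0,0],-(v-K[1,2])/K[1,1],-1.])
    return T[:3,3],T[:3,:3]@d
def plane(name,u,v,z):
    o,d=ray(name,u,v); return o+d*(z-o[2])/d[2]
def pt(name,u,v,dep):
    o,d=ray(name,u,v); return o+d*dep
E
python3 - <<'E'
from h import *
for n in("top","side"):
    p,d=env.capture(n); cv2.imwrite(f"pics/{n}0.png",p); np.save(f"{n}0.npy",d)
    c=env.camera_info(n); print(n,{k:np.round(v,3).tolist() if not isinstance(v,str) else v for k,v in c.items()})
    h=cv2.cvtColor(p,cv2.COLOR_BGR2HSV)
    for col,lo,hi in(("red",(0,120,60),(8,255,255)),("red2",(172,120,60),(180,255,255)),("green",(45,90,40),(85,255,255))):
        m=cv2.inRange(h,lo,hi); k,l,s,ce=cv2.connectedComponentsWithStats(m)
        for i in range(1,k):
            if s[i,4]>15:
                z=np.median(d[l==i]);print(col,s[i],ce[i].round(1),pt(n,*ce[i],z).round(1))
s=env.read_state();print(s["t"],s["tcp_pos"],s["ee_rot"],s["contact_force"],s["grip_width"])
E
```

```text
top {'mtx': [[475.02, 0.0, 250.753], [0.0, 475.02, 179.949], [0.0, 0.0, 1.0]], 'cam_to_world': [[0.018, 0.989, -0.149, 373.243], [-1.0, 0.02, 0.011, 75.222], [0.014, 0.149, 0.989, 1217.798], [0.0, 0.0, 0.0, 1.0]]}
red [259  38  30  25 212] [267.7  51.8] [836.2  28.9 163.9]
red [334 146  14  10  60] [340.7 150.1] [ 638.2 -170.9   11.7]
red [246 191   6   9  35] [248.5 194.7] [512.1  66.7  53.4]
green [131 207  11  12 106] [135.9 212.5] [462.3 339.2  62.3]
side {'mtx': [[472.677, 0.0, 258.686], [0.0, 472.677, 188.91], [0.0, 0.0, 1.0]], 'cam_to_world': [[-0.913, 0.275, -0.301, 208.828], [-0.408, -0.609, 0.68, 834.64], [0.004, 0.744, 0.669, 823.907], [0.0, 0.0, 0.0, 1.0]]}
red [329  32  20   5  79] [338.2  33.5] [ 664.3 -982.8   13. ]
red [158 103   3  13  22] [158.7 108.6] [834.   28.6 196.2]
red [155 117  13  16 145] [161.1 125.8] [824.9  41.7 156.3]
red [263 142   4   7  25] [264.3 145.2] [ 635.5 -168.1   12.5]
red [270 198   8  10  58] [273.5 202. ] [508.   70.5  44.9]
green [236 285  14  13 146] [242.8 290.7] [459.3 342.2  61.2]
0.1 [ 194.96162778 -486.86103678  230.25016812] [ 9.81931187e-01  1.89235379e-01 -6.47623131e-05 -1.05400876e-03] [-0.52508601  0.24753677 -0.29000277] 85.41608932399683
```

View pics/top0.png

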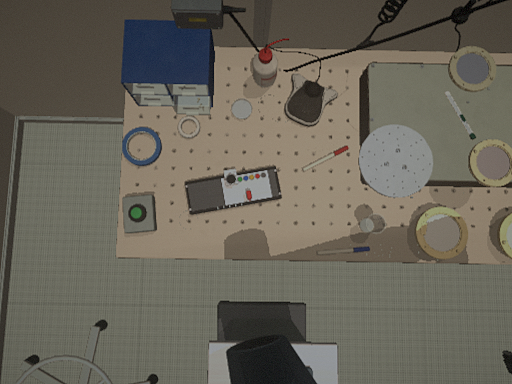

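View pics/side0.png

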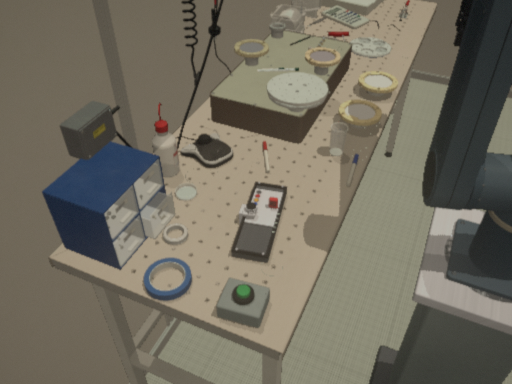

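The top view shows the housing from about (186,200) to (280,182), with the lever at (248,195) on the robot side and the lamp head at (231,179). The green button is at (136,212). So housing +y runs towards world +y (image left). Next I'll fit the housing pose from a close-up.

```bash
python3 - <<'E'
from h import *
out=[]
for n,(x,y,w,h) in(("top",(178,160,110,60)),("side",(225,175,70,90))):
    p=cv2.imread(f"pics/{n}0.png")[y:y+h,x:x+w]
    p=cv2.convertScaleAbs(p,alpha=1.3)
    out.append(cv2.resize(p,None,fx=7 if n=="top" else 6,fy=7 if n=="top" else 6,interpolation=cv2.INTER_CUBIC))
cv2.imwrite("pics/ct.png",out[0]);cv2.imwrite("pics/cs.png",out[1])
# red & dark housing outline
for n,(x,y,w,h) in(("top",(178,160,110,60)),("side",(225,175,70,90))):
    p=cv2.imread(f"pics/{n}0.png")[y:y+h,x:x+w]
    m=(p.max(2)<95).astype(np.uint8); m=cv2.morphologyEx(m,cv2.MORPH_OPEN,np.ones((2,2)))
    c=cv2.findContours(m,cv2.RETR_EXTERNAL,cv2.CHAIN_APPROX_NONE)[0]
    pts=np.vstack([k for k in c if len(k)>15])
    r=cv2.boxPoints(cv2.minAreaRect(pts))+[x,y]; 
    print(n,r.round(1).tolist());print([plane(n,*q,26).round(1).tolist() for q in r])
E
```

```text
top [[184.0, 180.5], [276.3, 164.1], [282.6, 199.3], [190.3, 215.7]]
[[548.4, 230.5, 26.0], [595.3, -2.9, 26.0], [505.2, -19.6, 26.0], [459.4, 211.4, 26.0]]
side [[230.6, 256.2], [251.9, 178.4], [288.6, 188.5], [267.3, 266.3]]
[[534.3, 248.5, 26.0], [600.5, -7.1, 26.0], [499.6, -9.8, 26.0], [450.4, 241.2, 26.0]]
```

View pics/ct.png

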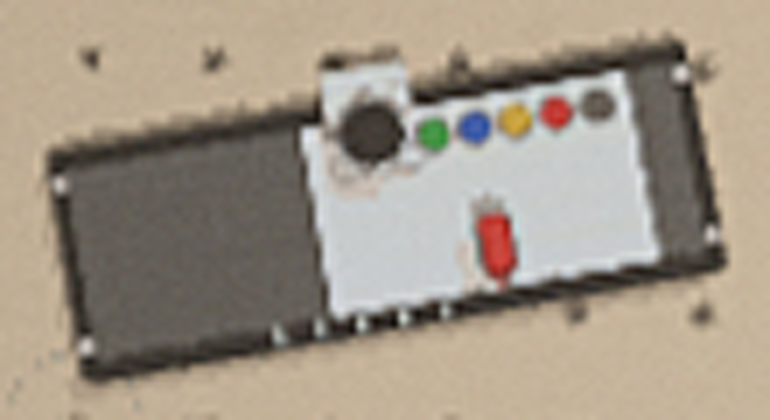

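View pics/cs.png

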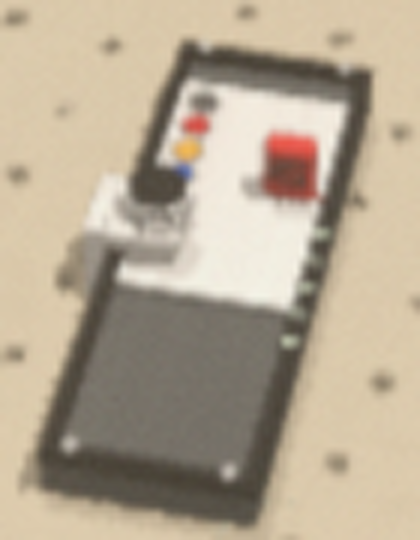

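The close-ups show the five white ticks: top crop (279,336) to (445,309), side crop (289,340) to (322,233). The lever is right of the first tick, in its free run.

```bash
python3 - <<'E'
from h import *
f=lambda q,s,o:((q[0]+.5)/s-.5+o[0],(q[1]+.5)/s-.5+o[1])
T=[(445,309),(403,317),(362,322),(321,328),(279,336)]
S=[(322,233),(314,260),(306,286),(297,313),(289,340)]
tt=np.array([plane("top",*f(q,7,(178,160)),26) for q in T]);ss=np.array([plane("side",*f(q,6,(225,175)),26) for q in S])
print(tt.round(1),ss.round(1))
def tri(a,b):
    (o,d),(p,e)=a,b; s=np.linalg.lstsq(np.c_[d,-e],p-o,rcond=None)[0]
    A,B=o+d*s[0],p+e*s[1]; return (A+B)/2,np.linalg.norm(A-B)
tr=np.array([tri(ray("top",*f(a,7,(178,160))),ray("side",*f(b,6,(225,175))))[0] for a,b in zip(T,S)])
print("tri",tr.round(1))
C=[(50,157),(683,42),(722,258),(88,373)]
cw=np.array([plane("top",*f(q,7,(178,160)),26) for q in C]);print(cw.round(1),cw.mean(0).round(1))
for q in(cw[0]-cw[1],cw[3]-cw[2],tt[4]-tt[0],ss[4]-ss[0]):print(np.linalg.norm(q),np.arctan2(-q[0],q[1]))
print("lever top",plane("top",*f((493,240),7,(178,160)),54))
L=plane("side",*f((292,151),6,(225,175)),54);print("lever side",L)
print("lever tri",tri(ray("top",*f((493,240),7,(178,160))),ray("side",*f((292,151),6,(225,175)))))
print("btn tri",tri(ray("top",135.9,212.5),ray("side",242.8,290.7)))
d=np.load("top0.npy");print("box/button depth z",pt("top",135.9,212.5,d[212,136]),pt("top",130,226,d[226,130]), [pt("top",*q,d[q[1],q[0]]).round(1).tolist() for q in((248,193),(248,195),(249,197),(231,179))])
E
```

```text
[[492.1  84.7  26. ]
 [488.9  99.8  26. ]
 [486.8 114.5  26. ]
 [484.4 129.1  26. ]
 [481.2 144.1  26. ]] [[489.7  83.6  26. ]
 [486.8  98.9  26. ]
 [484.2 113.3  26. ]
 [481.9 128.1  26. ]
 [479.2 142.5  26. ]]
tri [[490.8  84.4  26.6]
 [487.8  99.5  26.4]
 [485.4 114.1  26.6]
 [483.  128.7  26.5]
 [480.  143.7  27.2]]
[[544.5 228.6  26. ]
 [591.4   0.   26. ]
 [512.5 -14.8  26. ]
 [466.7 212.1  26. ]] [528.8 106.5  26. ]
233.3392941065486 0.20218696523909907
231.46437377319043 0.1991907436931701
60.3561099746492 0.1809063942294681
59.74115819755414 0.17629657124569378
lever top [514.02932286  68.10866971  54.        ]
lever side [508.07399337  72.37120154  54.        ]
lever tri (array([512.43341662,  67.47851482,  48.7156911 ]), np.float64(4.597059263721009))
btn tri (array([461.58811098, 340.06127682,  57.66420674]), np.float64(2.075154225764663))
box/button depth z [461.98003081 338.57676399  65.54383697] [430.37044116 356.85249734  41.09605301] [[516.1, 68.2, 54.6], [510.9, 68.1, 56.2], [506.6, 65.5, 51.4], [550.2, 110.9, 54.7]]
```

Both views agree: yaw is about 0.19 rad, housing centre about (527,106), lever joint about 11 mm, button about (461.8,339.5). I'll shut the fingers and go in behind the lever.

Emit:
step_arm(
  motion="16 26 0 0 0 -0.04 0;16 26 0 0 0 -0.05 0;16 26 0 0 0 -0.05 0;16 26 0 0 0 -0.05 0;16 26 0 0 0 0 0",
)

```text
t: 0.52
tcp_pos: [275.4, -355.9, 230.6]
ee_rot: [0.996, 0.094, -0.0, -0.001]
contact_force: [0.8, -0.6, 0.1]
grip_width: 25.3
grasp_force: 0.0
```

Emit:
step_arm(
  motion="16 26 0 0 0 0 0;16 26 0 0 0 0 0;16 26 0 0 0 0 0;16 26 0 0 0 0 0;16 26 0 0 0 0 0",
)

```text
t: 0.93
tcp_pos: [355.4, -225.8, 230.9]
ee_rot: [0.995, 0.095, -0.0, -0.0]
contact_force: [0.5, -0.2, -0.5]
grip_width: -0.2
grasp_force: 0.0
```

Emit:
step_arm(
  motion="16 26 -4 0 0 0 0;16 26 -4 0 0 0 0;16 26 -4 0 0 0 0;16 26 -4 0 0 0 0;16 26 -4 0 0 0 0",
)

```text
t: 1.35
tcp_pos: [435.4, -95.8, 210.7]
ee_rot: [0.995, 0.095, -0.0, -0.0]
contact_force: [0.9, -0.6, -0.3]
grip_width: 0.3
grasp_force: 0.0
```

Emit:
step_arm(
  motion="16 26 -10 0 0 0 0;16 26 -10 0 0 0 0;16 26 -10 0 0 0 0;16 26 -10 0 0 0 0;16 20 -10 0 0 0 0",
)

```text
t: 1.77
tcp_pos: [515.2, 28.8, 160.2]
ee_rot: [0.995, 0.096, -0.0, -0.0]
contact_force: [0.3, -1.7, -0.3]
grip_width: -0.1
grasp_force: 0.0
```

Emit:
step_arm(
  motion="1 0 -30 0 0 0 0;1 0 -30 0 0 0 0;1 0 -30 0 0 0 0;1 0 -20 0 0 0 0;0 0 -8 0 0 0 0",
)

```text
t: 2.18
tcp_pos: [515.5, 27.0, 38.4]
ee_rot: [0.995, 0.095, -0.004, -0.001]
contact_force: [-0.3, 0.5, 0.4]
grip_width: -0.1
grasp_force: 0.0
```

```bash
python3 - <<'E'
from h import *
a,_=env.capture("top");b,_=env.capture("side")
a=cv2.resize(a[150:230,178:288],None,fx=4,fy=4,interpolation=cv2.INTER_CUBIC);b=cv2.resize(b[150:270,215:315],None,fx=3.5,fy=3.5,interpolation=cv2.INTER_CUBIC)
o=np.zeros((420,800,3),np.uint8);o[:320,:440]=a;o[:420,445:795]=b;cv2.imwrite("pics/p1.png",o)
s=env.read_state();print(s["tcp_pos"],s["contact_force"])
E
```

```text
[516.80110083  26.7883475   40.83423805] [ 0.26482696 -0.4071835  -0.61131818]
```

View pics/p1.png

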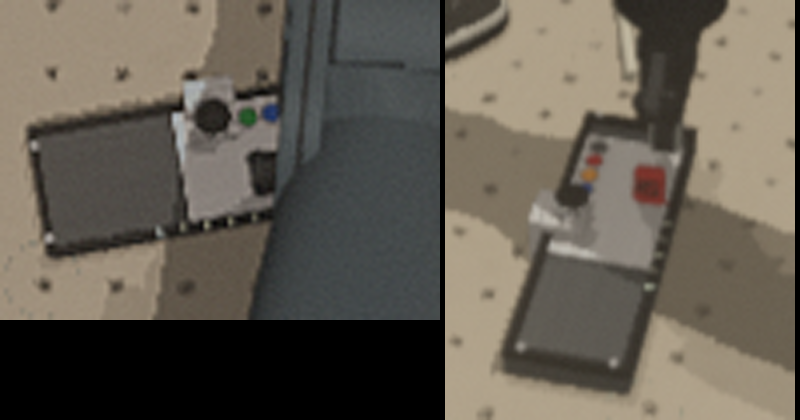

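The shut fingers stand behind the lever, in line with it, clear of the rails and lamp head. I'll push slowly along housing +y.

Emit:
step_arm(
  motion="0 2 -1 0 0 0 0;0 2 -1 0 0 0 0;0 2 -1 0 0 0 0;0 2 0 0 0 0 0;0 2 0 0 0 0 0",
)

```text
t: 2.7
tcp_pos: [519.9, 36.8, 41.4]
ee_rot: [0.995, 0.095, 0.001, 0.0]
contact_force: [-0.1, 0.2, -0.1]
grip_width: 0.3
grasp_force: 0.0
```

Emit:
step_arm(
  motion="-0.2 1 0 0 0 0 0;-0.2 1 0 0 0 0 0;-0.2 1 0 0 0 0 0;-0.2 1 0 0 0 0 0;-0.2 1 0 0 0 0 0",
)

```text
t: 3.12
tcp_pos: [518.0, 41.7, 40.3]
ee_rot: [0.995, 0.095, -0.0, -0.0]
contact_force: [1.1, -0.2, -0.0]
grip_width: 0.0
grasp_force: 0.0
```

Emit:
step_arm(
  motion="-0.2 1 0 0 0 0 0;-0.2 1 0 0 0 0 0;-0.2 1 0 0 0 0 0;-0.2 1 0 0 0 0 0;-0.2 1 0 0 0 0 0",
)

```text
t: 3.53
tcp_pos: [517.1, 46.7, 40.3]
ee_rot: [0.995, 0.095, -0.0, -0.0]
contact_force: [-0.5, 0.2, 0.3]
grip_width: 0.3
grasp_force: 0.0
```

Emit:
step_arm(
  motion="-0.2 1 0 0 0 0 0;-0.2 1 0 0 0 0 0;-0.2 1 0 0 0 0 0;-0.2 1 0 0 0 0 0;-0.2 1 0 0 0 0 0",
)

```text
t: 3.95
tcp_pos: [516.1, 51.6, 40.3]
ee_rot: [0.995, 0.095, 0.0, 0.0]
contact_force: [0.0, -0.7, 0.1]
grip_width: -0.2
grasp_force: 0.2
```

Emit:
step_arm(
  motion="-0.2 1 0 0 0 0 0;-0.2 1 0 0 0 0 0;-0.2 1 0 0 0 0 0;-0.2 1 0 0 0 0 0;-0.2 1 0 0 0 0 0",
)

```text
t: 4.37
tcp_pos: [515.3, 55.8, 40.4]
ee_rot: [0.995, 0.095, 0.0, 0.001]
contact_force: [0.6, -3.2, 0.0]
grip_width: 0.0
grasp_force: 2.0
```

Emit:
step_arm(
  motion="-0.2 1 0 0 0 0 0;-0.2 1 0 0 0 0 0;-0.2 1 0 0 0 0 0;0 0 0 0 0 0 0;0 0 0 0 0 0 0",
)

```text
t: 4.78
tcp_pos: [514.4, 59.8, 40.3]
ee_rot: [0.995, 0.095, -0.0, -0.0]
contact_force: [-0.0, -1.7, 0.1]
grip_width: -0.1
grasp_force: 1.0
```

```bash
cat > look.py <<'E'
from h import *
import sys
p,d=env.capture("side");h=cv2.cvtColor(p,cv2.COLOR_BGR2HSV)
m=cv2.inRange(h,(0,120,60),(8,255,255))|cv2.inRange(h,(172,120,60),(180,255,255))
m[:, :235]=0;m[:,300:]=0;m[:175]=0
k,l,s,ce=cv2.connectedComponentsWithStats(m)
for i in range(1,k):
    if s[i,4]>15: print(s[i],ce[i].round(1),plane("side",*ce[i],47).round(1))
s=env.read_state();print(s["t"],s["tcp_pos"],s["contact_force"])
c=p[160:270,215:315];cv2.imwrite(f"pics/{sys.argv[1]}.png",cv2.resize(c,None,fx=5,fy=5,interpolation=cv2.INTER_CUBIC))
E
python3 look.py s2
```

```text
[268 200   9  12  83] [272.2 205.4] [505.5  84.6  47. ]
4.8333 [514.44641631  59.84981142  40.33819602] [ 0.77152659 -2.70487235  0.39215259]
```

View pics/s2.png

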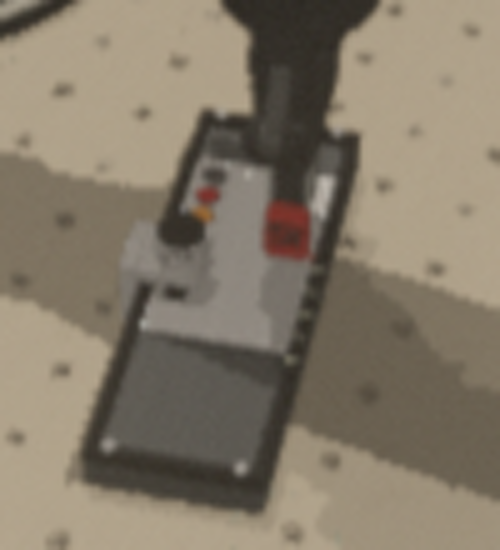

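The lever is in contact (about 2–3 N), just short of the first ridge, with its top at crop (288,230). I'll go on at 1 mm per row and follow the force for each click.

Emit:
step_arm(
  motion="-0.2 1 0 0 0 0 0;-0.2 0.5 0 0 0 0 0;0 0.5 0 0 0 0 0;0 0 0 0 0 0 0;0 0 0 0 0 0 0",
)

```text
t: 5.25
tcp_pos: [514.0, 62.3, 40.3]
ee_rot: [0.995, 0.096, -0.0, -0.001]
contact_force: [-0.5, -0.5, 0.8]
grip_width: 0.0
grasp_force: 0.0
```

Emit:
step_arm(
  motion="-0.2 1 0 0 0 0 0;-0.2 0.5 0 0 0 0 0;0 0.5 0 0 0 0 0;0 0 0 0 0 0 0;0 0 0 0 0 0 0",
)

```text
t: 5.67
tcp_pos: [513.7, 63.7, 40.3]
ee_rot: [0.995, 0.095, 0.0, -0.0]
contact_force: [-0.5, 0.1, -0.4]
grip_width: -0.1
grasp_force: 0.0
```

Emit:
step_arm(
  motion="-0.2 1 0 0 0 0 0;-0.2 0.5 0 0 0 0 0;0 0.5 0 0 0 0 0;0 0 0 0 0 0 0;0 0 0 0 0 0 0",
)

```text
t: 6.08
tcp_pos: [513.3, 65.6, 40.3]
ee_rot: [0.995, 0.095, 0.0, 0.0]
contact_force: [0.1, 0.6, 0.9]
grip_width: -0.1
grasp_force: 0.0
```

```bash
python3 look.py s3
```

```text
[268 203   8  11  83] [271.5 208.3] [503.3  94.2  47. ]
6.1333 [513.33449573  65.62725804  40.33098552] [ 0.83465436 -0.33372777  0.22850731]
```

First click done at TCP y ≈ 61.5. The next ridges should come at y ≈ 76 and 91.

Emit:
step_arm(
  motion="-0.2 1 0 0 0 0 0;-0.2 1 0 0 0 0 0;-0.2 1 0 0 0 0 0;-0.2 1 0 0 0 0 0;-0.2 1 0 0 0 0 0",
)

```text
t: 6.55
tcp_pos: [512.4, 70.3, 40.3]
ee_rot: [0.995, 0.095, 0.0, 0.001]
contact_force: [0.3, -1.7, -0.9]
grip_width: 0.0
grasp_force: 1.2
```

Emit:
step_arm(
  motion="-0.2 1 0 0 0 0 0;-0.2 1 0 0 0 0 0;-0.2 0.5 0 0 0 0 0;0 0.5 0 0 0 0 0;0 0.5 0 0 0 0 0",
)

```text
t: 6.97
tcp_pos: [511.7, 73.5, 40.3]
ee_rot: [0.995, 0.095, -0.0, 0.001]
contact_force: [0.6, -3.4, 0.5]
grip_width: -0.1
grasp_force: 1.6
```

Emit:
step_arm(
  motion="-0.1 0.5 0 0 0 0 0;-0.1 0.5 0 0 0 0 0;-0.1 0.5 0 0 0 0 0;0 0 0 0 0 0 0;0 0 0 0 0 0 0",
)

```text
t: 7.38
tcp_pos: [511.3, 76.5, 40.2]
ee_rot: [0.995, 0.096, 0.0, -0.001]
contact_force: [0.5, 0.5, 1.1]
grip_width: 0.4
grasp_force: 0.0
```

Emit:
step_arm(
  motion="-0.1 0.5 0 0 0 0 0;-0.1 0.5 0 0 0 0 0;-0.1 0.5 0 0 0 0 0;0 0 0 0 0 0 0;0 0 0 0 0 0 0",
)

```text
t: 7.8
tcp_pos: [511.1, 77.4, 40.3]
ee_rot: [0.995, 0.095, 0.0, -0.0]
contact_force: [0.1, 0.2, 0.3]
grip_width: 0.0
grasp_force: 0.0
```

```bash
python3 look.py s4
```

```text
[267 205   8  12  79] [270.5 210.8] [502.1 102.7  47. ]
7.85 [511.11446436  77.3485047   40.33298807] [ 0.41204037  1.06831042 -0.65613632]
```

View pics/s4.png

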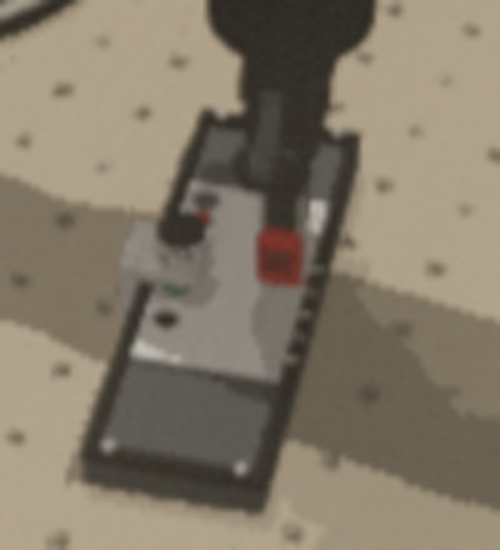

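The lever top is now at crop (280,257). It reads a bit short of the second notch, so I'll re-measure with a better marker before going on.

```bash
cat > look2.py <<'E'
from h import *
import sys
def meas(p):
    h=cv2.cvtColor(p,cv2.COLOR_BGR2HSV)
    m=cv2.inRange(h,(0,110,30),(9,255,255))|cv2.inRange(h,(170,110,30),(180,255,255))
    m[:, :262]=0;m[:,300:]=0;m[:175]=0
    k,l,s,ce=cv2.connectedComponentsWithStats(m); i=1+np.argmax(s[1:,4])
    # lower edge: sub-pixel column profile of redness
    g=p.astype(float); r=(g[:,:,2]-g[:,:,1])
    prof=r[:,s[i,0]+2:s[i,0]+s[i,2]-2].mean(1); a=s[i,1]-4; pr=prof[a:a+s[i,3]+9]; t=pr.max()/2
    ix=np.where(pr>t)[0]; lo,hi=ix[0],ix[-1]
    e0=a+lo-1+(t-pr[lo-1])/(pr[lo]-pr[lo-1]); e1=a+hi+(pr[hi]-t)/(pr[hi]-pr[hi+1])
    return s[i].tolist(),ce[i].round(1),round(e0,2),round(e1,2)
if __name__=="__main__":
    print("start",meas(cv2.imread("pics/side0.png")))
    for n in sys.argv[1:]:
        p,d=env.capture("side");cv2.imwrite(f"pics/{n}.png",p);print(n,meas(p))
    s=env.read_state();print(s["t"],s["tcp_pos"],s["contact_force"])
    e=np.array([.0,0,0]);c=env.camera_info("side");K=np.array(c["mtx"]);Ti=np.linalg.inv(np.array(c["cam_to_world"]))
    def proj(P): q=Ti@np.r_[P,1]; return K[0,2]+K[0,0]*q[0]/-q[2],K[1,2]-K[1,1]*q[1]/-q[2]
    for j in(11.4,24,31.5,46.5,61.5,76.5):
        y=j-46; print(j,*[np.round(proj((505.2-.19*(y+k),102+.982*(y+k),z)),1) for k,z in((-6,54),(6,54),(6,24))])
E
python3 look2.py q1 q2
```

```text
start ([269, 198, 9, 10, 69], array([273.3, 202.4]), np.float64(197.02), np.float64(201.11))
q1 ([267, 205, 8, 12, 86], array([270.5, 210.7]), np.float64(205.41), np.float64(216.43))
q2 ([267, 205, 8, 12, 88], array([270.5, 210.7]), np.float64(205.41), np.float64(216.42))
7.95 [511.08433412  77.23934326  40.30815177] [-0.80198589 -0.68002656  0.10625793]
11.4 [273.  196.5] [272.  199.9] [271.7 208.9]
24 [272. 200.] [270.9 203.4] [270.6 212.5]
31.5 [271.3 202.1] [270.2 205.6] [270.  214.6]
46.5 [270.  206.4] [268.9 209.9] [268.6 219. ]
61.5 [268.6 210.8] [267.5 214.4] [267.3 223.5]
76.5 [267.2 215.3] [266.1 218.9] [265.9 228. ]
```

The back edge is at row 205.4, static and force-free. The nearest notch is 46.5 mm (the others would read 202.1 or 210.8), so the lever is in the second click. Now the third ridge, expected near y ≈ 91.

Emit:
step_arm(
  motion="-0.2 1 0 0 0 0 0;-0.2 1 0 0 0 0 0;-0.2 1 0 0 0 0 0;-0.2 1 0 0 0 0 0;-0.2 1 0 0 0 0 0",
)

```text
t: 8.37
tcp_pos: [510.1, 82.2, 40.3]
ee_rot: [0.995, 0.095, -0.0, -0.0]
contact_force: [-0.4, -0.1, -0.1]
grip_width: -0.2
grasp_force: 0.0
```

Emit:
step_arm(
  motion="-0.2 1 0 0 0 0 0;-0.2 1 0 0 0 0 0;-0.2 1 0 0 0 0 0;-0.2 1 0 0 0 0 0;0 0 0 0 0 0 0",
)

```text
t: 8.78
tcp_pos: [509.5, 85.3, 40.4]
ee_rot: [0.995, 0.095, 0.0, 0.001]
contact_force: [0.8, -4.3, -0.1]
grip_width: 0.1
grasp_force: 1.6
```

Emit:
step_arm(
  motion="-0.1 0.5 0 0 0 0 0;-0.1 0.5 0 0 0 0 0;-0.1 0.5 0 0 0 0 0;0 0.5 0 0 0 0 0;0 0 0 0 0 0 0",
)

```text
t: 9.2
tcp_pos: [509.0, 87.7, 40.4]
ee_rot: [0.995, 0.095, -0.0, 0.0]
contact_force: [0.3, -3.7, 0.6]
grip_width: 0.1
grasp_force: 1.8
```

Emit:
step_arm(
  motion="-0.1 0.5 0 0 0 0 0;-0.1 0.5 0 0 0 0 0;-0.1 0.5 0 0 0 0 0;0 0.5 0 0 0 0 0;0 0 0 0 0 0 0",
)

```text
t: 9.62
tcp_pos: [508.5, 91.0, 40.2]
ee_rot: [0.995, 0.096, -0.0, -0.001]
contact_force: [-0.1, -0.4, -0.4]
grip_width: 0.4
grasp_force: 0.3
```

```bash
python3 look2.py q3 | head -3
```

```text
start ([269, 198, 9, 10, 69], array([273.3, 202.4]), np.float64(197.02), np.float64(201.11))
q3 ([265, 209, 9, 12, 89], array([269.4, 214.6]), np.float64(209.14), np.float64(220.29))
9.6667 [508.54855756  90.99007397  40.2069156 ] [0.55059062 0.25972705 0.52462828]
```

Force has dropped: the third click. I'll back off, lift and check with both cameras.

Emit:
step_arm(
  motion="0 0 0 0 0 0 0;0.5 -3 0 0 0 0 0;1 -6 0 0 0 0 0;1 -8 0 0 0 0 0;0 0 0 0 0 0 0",
)

```text
t: 10.08
tcp_pos: [511.6, 71.7, 40.4]
ee_rot: [0.996, 0.095, 0.0, 0.0]
contact_force: [-1.2, -0.7, 0.0]
grip_width: -0.0
grasp_force: 0.0
```

Emit:
step_arm(
  motion="0 0 15 0 0 0 0;0 0 25 0 0 0 0;-10 0 30 0 0 0 0;-30 0 30 0 0 0 0;-30 0 10 0 0 0 0",
)

```text
t: 10.5
tcp_pos: [444.1, 72.8, 154.6]
ee_rot: [0.995, 0.095, 0.004, 0.0]
contact_force: [0.1, 0.4, 0.5]
grip_width: -0.0
grasp_force: 0.0
```

Emit:
step_arm(
  motion="-30 -30 5 0 0 0 0;-30 -30 5 0 0 0 0;-30 -30 0 0 0 0 0;-30 -30 0 0 0 0 0;-10 -10 0 0 0 0 0",
)

```text
t: 10.92
tcp_pos: [311.4, -56.5, 159.7]
ee_rot: [0.996, 0.093, -0.0, 0.001]
contact_force: [1.5, -1.5, 0.8]
grip_width: 0.3
grasp_force: 0.0
```

```bash
python3 look2.py q4 | head -3; python3 - <<'E'
from h import *
p,d=env.capture("top");b=cv2.imread("pics/q4.png")
a=cv2.resize(p[160:220,178:288],None,fx=4.5,fy=4.5,interpolation=cv2.INTER_CUBIC);b=cv2.resize(b[175:265,230:300],None,fx=4,fy=4,interpolation=cv2.INTER_CUBIC)
o=np.zeros((360,790,3),np.uint8);o[:a.shape[0],:495]=a;o[:360,505:785]=b;cv2.imwrite("pics/v3.png",o)
E
```

```text
start ([269, 198, 9, 10, 69], array([273.3, 202.4]), np.float64(197.02), np.float64(201.11))
q4 ([266, 210, 8, 11, 77], array([269.5, 214.8]), np.float64(209.43), np.float64(213.77))
10.9667 [311.40588949 -56.92745637 159.77935368] [ 1.42505093 -0.21120702 -0.87978981]
```

View pics/v3.png

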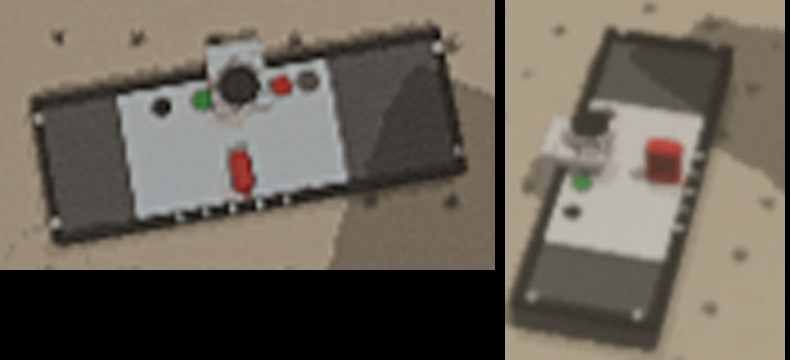

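The overhead view shows the lever halfway between the second and third ticks from the right. Lever line about (247,206), third tick (233,208). It has moved 42.5 mm from about 11.5, so it is balanced on the ridge at 54 mm and has not dropped into the third click. The finger–lever relation (joint ≈ 54 at TCP y 91) fits every earlier reading. I'll go back and push about 4 mm further.

Emit:
step_arm(
  motion="30 30 0 0 0 0 0;30 30 0 0 0 0 0;30 30 0 0 0 0 0;30 9 0 0 0 0 0;30 26 0 0 0 0 0",
)

```text
t: 11.43
tcp_pos: [464.8, 70.3, 159.2]
ee_rot: [0.995, 0.095, 0.0, 0.0]
contact_force: [0.1, -0.5, 0.7]
grip_width: 0.1
grasp_force: 0.0
```

Emit:
step_arm(
  motion="30 0 0 0 0 0 0;20 0 -20 0 0 0 0;0 0 -20 0 0 0 0;0 0 0 0 0 0 0;0 0 0 0 0 0 0",
)

```text
t: 11.85
tcp_pos: [511.4, 70.0, 117.6]
ee_rot: [0.995, 0.096, -0.002, -0.0]
contact_force: [-0.0, -0.2, 1.1]
grip_width: -0.3
grasp_force: 0.0
```

Emit:
step_arm(
  motion="0 0 -25 0 0 0 0;0 0 -25 0 0 0 0;0 0 -20 0 0 0 0;0 0 -8 0 0 0 0;0 0 0 0 0 0 0",
)

```text
t: 12.27
tcp_pos: [511.0, 69.3, 40.4]
ee_rot: [0.995, 0.095, -0.002, -0.0]
contact_force: [-1.1, -0.7, -0.2]
grip_width: -0.3
grasp_force: 0.0
```

Emit:
step_arm(
  motion="-0.4 3 0 0 0 0 0;-0.4 3 0 0 0 0 0;-0.4 3 0 0 0 0 0;-0.4 3 0 0 0 0 0;-0.4 3 0 0 0 0 0",
)

```text
t: 12.68
tcp_pos: [511.5, 84.5, 42.8]
ee_rot: [0.995, 0.095, 0.001, 0.0]
contact_force: [0.4, -0.1, -0.1]
grip_width: 0.3
grasp_force: 0.0
```

Emit:
step_arm(
  motion="-0.1 1 0 0 0 0 0;-0.2 1 0 0 0 0 0;-0.2 1 0 0 0 0 0;-0.2 1 0 0 0 0 0;-0.1 1 0 0 0 0 0",
)

```text
t: 13.1
tcp_pos: [509.8, 89.1, 41.4]
ee_rot: [0.995, 0.095, -0.0, 0.0]
contact_force: [0.1, -0.1, 0.4]
grip_width: -0.3
grasp_force: 0.0
```

```bash
python3 look2.py q5 | head -3
```

```text
start ([269, 198, 9, 10, 69], array([273.3, 202.4]), np.float64(197.02), np.float64(201.11))
q5 ([265, 209, 9, 12, 89], array([269.4, 214.6]), np.float64(209.16), np.float64(220.27))
13.15 [509.77760277  89.23461192  41.43151572] [-0.56998395  0.55112186  0.15474392]
```

Emit:
step_arm(
  motion="-0.1 0.6 0 0 0 0 0;-0.1 0.6 0 0 0 0 0;-0.1 0.6 0 0 0 0 0;-0.1 0.6 0 0 0 0 0;0 0 0 0 0 0 0",
)

```text
t: 13.57
tcp_pos: [509.5, 91.3, 41.5]
ee_rot: [0.995, 0.095, -0.0, 0.0]
contact_force: [-0.4, -0.8, -0.2]
grip_width: -0.3
grasp_force: 0.3
```

Emit:
step_arm(
  motion="-0.1 0.6 0 0 0 0 0;-0.1 0.6 0 0 0 0 0;-0.1 0.6 0 0 0 0 0;0 0 0 0 0 0 0;0 0 0 0 0 0 0",
)

```text
t: 13.98
tcp_pos: [509.2, 93.4, 41.5]
ee_rot: [0.995, 0.095, 0.0, -0.0]
contact_force: [0.1, 0.5, 0.5]
grip_width: 0.2
grasp_force: 0.0
```

```bash
python3 look2.py q6 | head -3
```

```text
start ([269, 198, 9, 10, 69], array([273.3, 202.4]), np.float64(197.02), np.float64(201.11))
q6 ([265, 212, 9, 11, 83], array([268.6, 217.3]), np.float64(212.05), np.float64(222.79))
14.0333 [509.19027971  93.38374891  41.56648392] [-0.08881355 -1.06199156  0.63408172]
```

It has jumped ahead of the finger. I'll back off and check from the top.

Emit:
step_arm(
  motion="0.5 -3 0 0 0 0 0;1 -6 0 0 0 0 0;1 -8 0 0 0 0 0;1 -3 5 0 0 0 0;0 0 15 0 0 0 0",
)

```text
t: 14.45
tcp_pos: [510.8, 71.9, 59.4]
ee_rot: [0.996, 0.094, -0.003, -0.0]
contact_force: [-0.6, -0.1, -0.1]
grip_width: -0.0
grasp_force: 0.0
```

Emit:
step_arm(
  motion="0 0 30 0 0 0 0;0 0 30 0 0 0 0;-20 0 30 0 0 0 0;-30 0 0 0 0 0 0;-30 0 0 0 0 0 0",
)

```text
t: 14.87
tcp_pos: [434.4, 72.7, 155.0]
ee_rot: [0.995, 0.095, 0.003, 0.0]
contact_force: [-0.3, 0.9, 0.1]
grip_width: -0.2
grasp_force: 0.0
```

Emit:
step_arm(
  motion="-30 -30 0 0 0 0 0;-30 -30 0 0 0 0 0;-30 -30 0 0 0 0 0;-20 -30 0 0 0 0 0;0 -10 0 0 0 0 0",
)

```text
t: 15.28
tcp_pos: [321.3, -57.8, 152.1]
ee_rot: [0.996, 0.093, -0.0, 0.001]
contact_force: [0.6, 0.1, 0.4]
grip_width: 0.6
grasp_force: 0.0
```

```bash
python3 look2.py q7 | head -3; python3 - <<'E'
from h import *
p,d=env.capture("top");cv2.imwrite("pics/top9.png",p)
cv2.imwrite("pics/v4.png",cv2.resize(p[160:220,178:288],None,fx=7,fy=7,interpolation=cv2.INTER_CUBIC))
h=cv2.cvtColor(p,cv2.COLOR_BGR2HSV);m=cv2.inRange(h,(0,110,40),(9,255,255));m[:,:210]=0;m[:,260:]=0;m[:186]=0
print(np.mean(np.argwhere(m),0)[::-1])
E
```

```text
start ([269, 198, 9, 10, 69], array([273.3, 202.4]), np.float64(197.02), np.float64(201.11))
q7 ([265, 212, 8, 11, 73], array([268.6, 217.2]), np.float64(211.87), np.float64(216.08))
15.3333 [323.20600119 -58.48112003 152.20676193] [ 1.41656222 -0.90832264 -0.48652584]
[228.02439024 198.63414634]
```

View pics/v4.png

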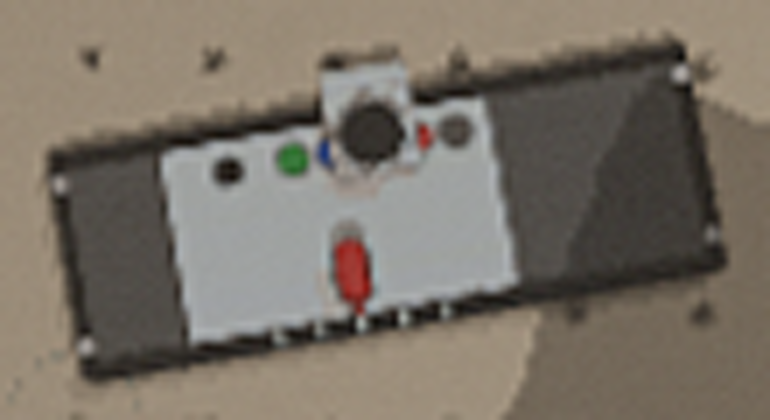

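The lever now points exactly at the third tick (362,322), and the middle filter is under the lamp. Next, the button.

Emit:
step_arm(
  motion="9 27 0 0 0 0 0;9 27 0 0 0 0 0;9 27 0 0 0 0 0;9 27 0 0 0 0 0;9 27 0 0 0 0 0",
)

```text
t: 15.8
tcp_pos: [369.9, 82.1, 151.9]
ee_rot: [0.995, 0.096, 0.0, -0.0]
contact_force: [-0.0, -0.1, 0.6]
grip_width: -0.3
grasp_force: 0.0
```

Emit:
step_arm(
  motion="9 27 0 0 0 0 0;9 27 0 0 0 0 0;9 27 0 0 0 0 0;9 27 0 0 0 0 0;9 27 0 0 0 0 0",
)

```text
t: 16.22
tcp_pos: [422.4, 182.0, 151.5]
ee_rot: [0.993, 0.119, -0.002, -0.016]
contact_force: [-0.8, -0.4, 0.2]
grip_width: 0.3
grasp_force: 0.0
```

Emit:
step_arm(
  motion="9 27 0 0 0 0 0;9 27 0 0 0 0 0;9 27 0 0 0 0 0;9 25 0 0 0 0 0;11 20 0 0 0 0 0",
)

```text
t: 16.63
tcp_pos: [484.6, 254.5, 151.4]
ee_rot: [0.987, 0.157, -0.007, -0.038]
contact_force: [0.1, -0.2, -0.5]
grip_width: 0.3
grasp_force: 0.0
```

Emit:
step_arm(
  motion="0 0 -15 0 0 0 0;0 0 -15 0 0 0 0;0 0 -15 0 0 0 0;0 0 -15 0 0 0 0;0 0 0 0 0 0 0",
)

```text
t: 17.05
tcp_pos: [481.8, 252.6, 87.7]
ee_rot: [0.987, 0.157, -0.01, -0.037]
contact_force: [-0.5, -0.3, -0.5]
grip_width: -0.2
grasp_force: 0.0
```

```bash
python3 -c "
from h import *
s=env.read_state();print(np.round(s['joints'],3),s['tcp_pos'],s['ee_rot'])"
```

```text
[ 0.315  0.114 -0.119  1.346  0.077  3.141] [481.77961879 252.64129789  87.67765633] [ 0.98690597  0.15659314 -0.00979288 -0.03740722]
```

Joint 6 has hit its range, so the tool couldn't keep its yaw. The button is round, so I'll turn the tool the other way about z.

Emit:
step_arm(
  motion="0 0 15 0 0 0.12 0;0 0 15 0 0 0.12 0;0 0 10 0 0 0.12 0;0 0 0 0 0 0.12 0;0 0 0 0 0 0.12 0",
)

```text
t: 17.47
tcp_pos: [485.5, 253.5, 133.9]
ee_rot: [0.895, 0.444, -0.015, -0.034]
contact_force: [-0.2, -0.9, 0.1]
grip_width: -0.0
grasp_force: 0.0
```

Emit:
step_arm(
  motion="0 0 0 0 0 0.12 0;0 0 0 0 0 0.12 0;0 0 0 0 0 0.12 0;0 0 0 0 0 0 0;0 0 0 0 0 0 0",
)

```text
t: 17.88
tcp_pos: [484.7, 253.1, 132.3]
ee_rot: [0.804, 0.593, -0.023, -0.031]
contact_force: [0.1, 0.3, 0.0]
grip_width: -0.1
grasp_force: 0.0
```

```bash
cat > tilt.py <<'E'
from h import *
from scipy.spatial.transform import Rotation as R
s=env.read_state();z=R.from_quat(s['ee_rot']).as_matrix()[:,2];c=np.cross(z,[0,0,-1])
print(np.round(s['joints'],3),s['tcp_pos'],z.round(3),'fix rotvec',c.round(4),s['contact_force'])
E
python3 tilt.py
```

```text
[0.332 0.168 0.03  1.494 0.045 2.201] [484.66661072 253.13293981 132.25304404] [-0.073  0.023 -0.997] fix rotvec [-0.0225 -0.0726 -0.    ] [0.09886881 0.28372662 0.02319087]
```

Emit:
step_arm(
  motion="-4 17 0 -0.011 -0.036 0 0;-5 17 0 -0.011 -0.036 0 0;-5 17 0 0 0 0 0;-5 18 0 0 0 0 0;-4 17 0 0 0 0 0",
)

```text
t: 18.3
tcp_pos: [460.8, 339.5, 132.2]
ee_rot: [0.805, 0.594, -0.0, -0.001]
contact_force: [-0.1, 1.2, 0.4]
grip_width: 0.1
grasp_force: 0.0
```

Emit:
step_arm(
  motion="0 0 -10 0 0 0 0;0 0 -10 0 0 0 0;0 0 -10 0 0 0 0;0 0 -10 0 0 0 0;0 0 0 0 0 0 0",
)

```text
t: 18.72
tcp_pos: [459.6, 336.3, 87.7]
ee_rot: [0.805, 0.594, -0.004, -0.001]
contact_force: [-0.8, 0.3, -1.4]
grip_width: -0.0
grasp_force: 0.0
```

```bash
python3 tilt.py
```

```text
[ 0.514  0.187 -0.035  1.356  0.     2.383] [459.61920068 336.27502429  87.71800766] [-0.007 -0.003 -1.   ] fix rotvec [ 0.0034 -0.0069  0.    ] [-0.75713423  0.27921047 -1.35533537]
```

Emit:
step_arm(
  motion="0 1 -5 0 0 0 0;0 0 -5 0 0 0 0;0 0 -4 0 0 0 0;0 0 -2 0 0 0 0;0 0 0 0 0 0 0",
)

```text
t: 19.13
tcp_pos: [461.2, 339.0, 75.0]
ee_rot: [0.804, 0.595, -0.001, -0.0]
contact_force: [-0.1, 0.1, -0.7]
grip_width: -0.1
grasp_force: 0.0
```

Emit:
step_arm(
  motion="0 0 -1 0 0 0 0;0 0 -1 0 0 0 0;0 0 -1 0 0 0 0;0 0 -1 0 0 0 0;0 0 0 0 0 0 0",
)

```text
t: 19.55
tcp_pos: [461.4, 339.3, 71.5]
ee_rot: [0.804, 0.595, -0.001, -0.0]
contact_force: [0.3, -0.7, -0.4]
grip_width: -0.0
grasp_force: 0.0
```

Emit:
step_arm(
  motion="0 0 -1 0 0 0 0;0 0 -1 0 0 0 0;0 0 -1 0 0 0 0;0 0 -1 0 0 0 0;0 0 0 0 0 0 0",
)

```text
t: 19.97
tcp_pos: [461.3, 339.2, 67.3]
ee_rot: [0.804, 0.595, -0.001, -0.0]
contact_force: [-0.0, 0.1, 0.5]
grip_width: 0.2
grasp_force: 0.0
```

Emit:
step_arm(
  motion="0 0 -1 0 0 0 0;0 0 -1 0 0 0 0;0 0 -1 0 0 0 0;0 0 -1 0 0 0 0;0 0 0 0 0 0 0",
)

```text
t: 20.38
tcp_pos: [461.2, 339.2, 63.3]
ee_rot: [0.804, 0.595, -0.001, -0.0]
contact_force: [0.7, -0.7, -0.2]
grip_width: -0.4
grasp_force: 0.0
```

Emit:
step_arm(
  motion="0 0 -1 0 0 0 0;0 0 -1 0 0 0 0;0 0 0 0 0 0 0;0 0 0 0 0 0 0;0 0 0 0 0 0 0",
)

```text
t: 20.8
tcp_pos: [461.5, 339.3, 61.9]
ee_rot: [0.804, 0.595, -0.0, -0.0]
contact_force: [-0.9, -0.2, 1.3]
grip_width: 0.3
grasp_force: 0.7
```

Emit:
step_arm(
  motion="0 0 -1 0 0 0 0;0 0 -1 0 0 0 0;0 0 0 0 0 0 0;0 0 0 0 0 0 0;0 0 0 0 0 0 0",
)

```text
t: 21.22
tcp_pos: [461.6, 339.4, 59.8]
ee_rot: [0.804, 0.595, -0.0, -0.0]
contact_force: [-0.8, -0.7, 2.8]
grip_width: 0.1
grasp_force: 1.3
```

Contact came at about z 62.5, so full depth should be near 56.5.

Emit:
step_arm(
  motion="0 0 -1 0 0 0 0;0 0 -1 0 0 0 0;0 0 0 0 0 0 0;0 0 0 0 0 0 0;0 0 0 0 0 0 0",
)

```text
t: 21.63
tcp_pos: [461.6, 339.4, 57.8]
ee_rot: [0.804, 0.595, -0.0, -0.0]
contact_force: [-0.3, -0.3, 3.4]
grip_width: -0.3
grasp_force: 1.9
```

Emit:
step_arm(
  motion="0 0 -1 0 0 0 0;0 0 -1 0 0 0 0;0 0 0 0 0 0 0;0 0 0 0 0 0 0;0 0 0 0 0 0 0",
)

```text
t: 22.05
tcp_pos: [461.6, 339.3, 56.1]
ee_rot: [0.804, 0.595, -0.0, -0.0]
contact_force: [-1.6, -0.5, 6.2]
grip_width: -0.0
grasp_force: 2.9
```

Emit:
step_arm(
  motion="0 0 -0.5 0 0 0 0;0 0 -0.5 0 0 0 0;0 0 0 0 0 0 0;0 0 0 0 0 0 0;0 0 0 0 0 0 0",
)

```text
t: 22.47
tcp_pos: [461.6, 339.4, 56.0]
ee_rot: [0.804, 0.595, -0.0, -0.0]
contact_force: [-2.2, -0.8, 9.5]
grip_width: -0.1
grasp_force: 4.6
```

It has bottomed: no further travel and the force climbs. One small extra nudge, then release and lift clear.

Emit:
step_arm(
  motion="0 0 -0.5 0 0 0 0;0 0 0 0 0 0 0;0 0 2 0 0 0 0;0 0 3 0 0 0 0;0 0 5 0 0 0 0",
)

```text
t: 22.88
tcp_pos: [461.4, 339.3, 63.6]
ee_rot: [0.804, 0.595, -0.001, -0.0]
contact_force: [0.1, 0.2, 0.1]
grip_width: 0.2
grasp_force: 0.0
```

Emit:
step_arm(
  motion="0 0 15 0 0 0 0;0 0 25 0 0 0 0;0 0 30 0 0 0 0;-20 -20 20 0 0 0 0;-20 -20 0 0 0 0 0",
)

```text
t: 23.3
tcp_pos: [423.9, 300.6, 158.3]
ee_rot: [0.804, 0.595, 0.003, 0.0]
contact_force: [0.5, 1.3, 0.9]
grip_width: 0.0
grasp_force: 0.0
```

Emit:
step_arm(
  motion="-20 -25 0 0 0 0 0;-20 -25 0 0 0 0 0;-15 -20 0 0 0 0 0;0 0 0 0 0 0 0;0 0 0 0 0 0 0",
)

```text
t: 23.72
tcp_pos: [365.7, 228.7, 153.4]
ee_rot: [0.804, 0.594, -0.001, -0.001]
contact_force: [0.9, 0.7, 0.2]
grip_width: -0.2
grasp_force: 0.0
```

```bash
python3 look2.py q8 | head -3; python3 - <<'E'
from h import *
p,d=env.capture("top");o=cv2.imread("pics/top0.png")
for q in(o,p):
    h=cv2.cvtColor(q,cv2.COLOR_BGR2HSV);m=cv2.inRange(h,(45,90,30),(85,255,255));m[:,160:]=0;m[:190]=0;print("green",np.mean(np.argwhere(m),0)[::-1],m.sum()/255)
m=cv2.inRange(cv2.cvtColor(p,cv2.COLOR_BGR2HSV),(0,110,40),(9,255,255));m[:,:210]=0;m[:,260:]=0;m[:186]=0;a=np.argwhere(m)
print("lever",a.mean(0)[::-1] if len(a) else None, "btn z",pt("top",136,212,d[212,136]))
E
```

```text
start ([269, 198, 9, 10, 69], array([273.3, 202.4]), np.float64(197.02), np.float64(201.11))
q8 ([265, 212, 8, 11, 76], array([268.6, 217.2]), np.float64(211.91), np.float64(216.13))
23.7667 [366.50839073 229.31717768 153.672538  ] [-0.54444925  0.20840144  0.25237795]
green [135.94339623 212.49056604] 106.0
green [135.20895522 210.73134328] 67.0
lever [227.97435897 198.43589744] btn z [463.48069842 339.23656797  61.88276394]
```

The lever hasn't moved from the third click, the button is back up (z ≈ 62), and the arm is clear.

```bash
python3 -c "
from rig import env
print(env.sign_off())"
```

```text
the job is handed in; nothing more can be done
None
```

The job is handed in: by the cameras the lever is settled at the third tick, never having gone past it; the lamp button was then pressed to its stop and came back up, in about 24 s, with no contact with the loose items that I noticed (not checked separately).

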